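# Hook a stretcher key out of the jig

### The job

A short wooden stretcher key is trapped inside one of the two undercut grooves of the metal key jig. Take the hooked pick from its rest, reach its hook down through the slot behind the short key and drag the key out of the open front of its groove, until the whole key lies in front of the metal block; then put the pick back on its rest as it lay. Move the key only with the pick, not with the fingers, and leave the long key in the other groove alone.

Things in the scene. Friction and masses are not known exactly. Their poses are not given: they have to be found in the camera images.
- jig: Fixed jig; origin on the table, +x along the grooves to their closed back, z up. Plate 5 mm thick, x -135 to 66, y +-55. Aluminium block on it from x -50 to 66, top at z 29. Two grooves along x at y +25 and -25: 30 wide inside, z 5 to 23, open at the front (x -50), back wall at x 60. Lips over them leave an 18 mm wide slot open above, full length. Bare plate in front.
- short_key_mid (a point): Centre of the short key: plain wooden block 40 (x) x 26 (y) x 14 mm (z), about 40 g, loose and flat on the floor of one groove (which one varies), x along the groove, top 19 mm above the table. It starts wholly inside the block with about 25 to 40 mm of empty groove behind it.
- long_key_mid (a point): Centre of the long key: like the short key but 64 mm long, lying in the other groove. It stays where it is.
- pick_grip (a point): Handle centre of the loose hooked pick (70 g). Flat-sided wooden handle 104 (x) x 16 (y) x 18 mm (z); x points to the hook, z up. A 6 mm steel shank runs on along the axis to x = 135 mm, then turns square down. It starts level on the rest, axis 60 mm above the table; the middle 74 mm of the handle, between the cradles, is free to grasp across y from above.
- pick_tip (a point): Lowest end of the pick's hook, rounded, 6 mm thick: at x = 135 mm, z = -43 mm from the handle centre.
- rest: Fixed grey rest for the pick; origin on the table under the handle centre, x along the handle, z up. Foot plate 110 x 60 x 8 mm; two cradles 10 mm thick at x +-42 mm, floor 51 mm above the table and 22 mm wide, cheeks flaring out and up to about 69 mm above the table.
Things that resemble listed ones, but are neither listed nor needed, are in the scene too. Leave any blue look-alike of the part that bears short_key_mid alone.

How it is judged:
By the outcome, as a careful person would: the job done as asked, in the order asked, and still so for the second after the job is handed in, with the robot touching nothing.
It also fails if it takes over 42 s, if anything falls off the work surface, if the arm or the gripper's body presses on something with over 40 N, if the wrist force passes 120 N, or if a joint passes its speed limit or range.

### The arm

A 7-joint arm with a two-finger parallel gripper is mounted at the origin on a cart in front of the work surface, level with it; the furniture and walls round the work are solid. World frame = base frame: x ahead of the robot, y to its left, z up, the work surface at z = 0. Lengths are in mm, angles in rad, forces in N, time in s.
With the tool pointing down it reaches from about 425 to 875 mm from the base axis. Payload 9.9 kg.
Tool frame: the origin (TCP) lies at the very end of the fingers, on their centre line; the grasp point (between the pads) lies 19 mm behind it (robot.grip_point_offset is the distance from the TCP to the grasp point, in mm); z points along the fingers, y is the line along which they close (so a half turn about z gives the same grasp; the last joint's range is limited). The gripper opens to 85 mm and grips with 20 to 120 N. Pads are 22 mm wide; open, the fingers measure 114 mm over their backs; the gripper's body (76 mm by 85 mm) begins 54 mm behind the grasp point. The pads swing forward as they close: fully open they stand 13 mm farther back than shut.
Start: joints at [1.065, 0.576, 0.025, 1.437, -0.015, 1.129, -0.057], TCP at [276.352, -615.84, 231.289] pointing down, gripper open.
Joint ranges: [-2.76, 2.76], [-0.34, 2.15], [-1.52, 1.57], [0.19, 2.46], [-1.09, 4.23], [0.17, 1.99], [-2.82, 2.82]. Speed limits (rad/s): [2.22, 2.22, 3.01, 3.01, 3.14, 3.14, 3.14].

### API

Orientations are given as [roll, pitch, yaw] about the fixed x, y, z axes, in that order (R = Rz(yaw) Ry(pitch) Rx(roll)).
In Python, from bench import robot gives the robot as it stands. The module is installed in compiled form; this text tells all that it offers.
- The arm moves only by the tool apply_moves, never from a script. Its argument "targets" is a list of rows, each a list of 3 entries, a list of its own where there are three numbers: the shift along the tool's x, y, z in mm, then the turn, a rotation vector about the tool's x, y, z in degrees, then the gripper command: -1 is shut, 1 is fully open, values between are in proportion. A call has 1 to 20 rows; each row shifts and turns the commanded pose from where the row before left it, along the tool's axes as they then stand; what a row does not reach is not made up. A row lasts 1/12 s, in which the tool goes at most 41.7 mm and 7.16 degrees, less where a joint would pass 70% of its speed; a pose out of reach is approached as far as the arm can. A call is refused whole if a number of a shift passes 41.7 or a number of a turn 7.16, either way. A call with a gripper value outside its range is refused whole. The fingers move at their own pace and stop on an object; "grip_force" is the grip in N (left out, the last holds). Time passes only in rows, so rows that do not move let the fingers close. It gives the time, the measured TCP pose, the force, the opening and the grip force at its end, in the units of the state.
- robot.read_state(): the state, without advancing time (a new reading comes with each control period).
- robot.get_image(name): name is "scene" or "top" or "wrist"; returns a dict with "img" (384x512x3 uint8, blue, green, red), "mtx" (3x3 intrinsics, pixels), "extrinsics" (4x4, takes a point from world to camera coordinates). Camera axes: x right, y up, looking along -z (the intrinsics and any distortion apply to the point x, -y, -z); pixel columns grow to the right and rows downward; lengths in mm; the calibration is good to about 2 mm. A picture is of the moment at which its call begins. There is no depth.
- robot.close_job(): hands the job in; it is judged then, once.
The state is a dict: "time_s": time; "joints": joint angles; "joint_velocities": joint speeds; "joint_torque": joint torques, N m; "eef_pos": TCP position; "eef_rot": TCP orientation; "wrist_force": force on the tool from outside, world axes, zero at the start; "wrist_torque": the same for the moment, N m; "finger_gap": opening from 0.0 (shut) to 1.0 (fully open); "grip_force": force on a finger pad.
Only numpy, scipy, OpenCV 4.12 (cv2) and the standard library are available. Lean on these libraries where they do the work, as an engineer would, in place of code of your own. Each camera call takes 0.05 s, during which the arm holds its last target. There are 200 camera calls.

## Working session

There is one attempt and no reset: what is moved stays moved. The work goes in short steps, Python scripts to look and compute and a tool call to move; the robot and the scene stay as the last step left them, time stands still between calls to the robot, and variables do not carry over. Pictures are saved under pics/ and viewed, at most 10 in all, crops included, and the job is handed in when it is done.

Besides the shell and the picture viewer there is one more tool, called after "Request:" as name([rows], argument=value, ...), one row to a line, values as JSON. apply_moves: Moves the arm, as the interface text tells. Its arguments: {"type":"object","properties":{"targets":{"type":"array","items":{"type":"array"}},"grip_force":{"type":"number"}},"required":["targets"]}

```bash
mkdir -p pics; python3 - <<'E'
from bench import robot
import cv2,numpy as np,pickle
d={}
for n in("scene","top","wrist"):
    r=robot.get_image(n);d[n]=r
    print(n,r["mtx"].tolist(),np.round(r["extrinsics"],3).tolist(),[k for k in r])
pickle.dump(d,open("v0.pkl","wb"))
cv2.imwrite("pics/top0.png",cv2.resize(d["top"]["img"],(800,600),interpolation=cv2.INTER_CUBIC))
cv2.imwrite("pics/scene0.png",cv2.resize(d["scene"]["img"],(800,600),interpolation=cv2.INTER_CUBIC))
print(robot.read_state())
E
```

```text
scene [[361.61615069136724, 0.0, 256.3741540561964], [0.0, 361.61615069136724, 190.3477632723068], [0.0, 0.0, 1.0]] [[0.71, -0.704, -0.021, -337.229], [0.324, 0.3, 0.897, -273.07], [-0.625, -0.644, 0.441, -453.154], [0.0, 0.0, 0.0, 1.0]] ['img', 'mtx', 'extrinsics']
top [[488.5482176855477, 0.0, 250.58800169142026], [0.0, 488.5482176855477, 196.70270257167994], [0.0, 0.0, 1.0]] [[0.017, -1.0, -0.011, 108.332], [0.991, 0.016, 0.134, -606.202], [-0.134, -0.013, 0.991, -921.384], [0.0, 0.0, 0.0, 1.0]] ['img', 'mtx', 'extrinsics']
wrist [[291.239874595476, 0.0, 254.4429152143401], [0.0, 291.239874595476, 195.28728049652844], [0.0, 0.0, 1.0]] [[0.409, -0.913, -0.002, -673.926], [0.877, 0.393, -0.277, 36.527], [0.253, 0.111, 0.961, -379.618], [0.0, 0.0, 0.0, 1.0]] ['img', 'mtx', 'extrinsics']
{'time_s': 0.15, 'joints': array([ 1.06518093,  0.5762964 ,  0.02486393,  1.43772496, -0.01502755,
        1.12898513, -0.05650554]), 'joint_velocities': array([ 8.02442870e-04, -1.48623103e-03,  2.05408577e-03, -4.98262026e-03,
        2.07897679e-03,  1.16847791e-03,  2.64175414e-05]), 'joint_torque': array([ 2.97688028e-03, -7.66264129e+01,  2.25271448e+00, -2.86184174e+01,
        1.54938572e-02,  9.90050059e-03, -5.58349348e-05]), 'eef_pos': array([ 276.2261461 , -615.51646483,  230.66613963]), 'eef_rot': array([-3.14036395e+00,  4.08010845e-05,  4.21818033e-01]), 'wrist_force': array([-0.04040982, -0.19797575,  0.79428684]), 'wrist_torque': array([-0.03334841, -0.0090015 , -0.04117656]), 'grip_force': 0.0, 'finger_gap': 0.9981002245442744}
```

View pics/top0.png

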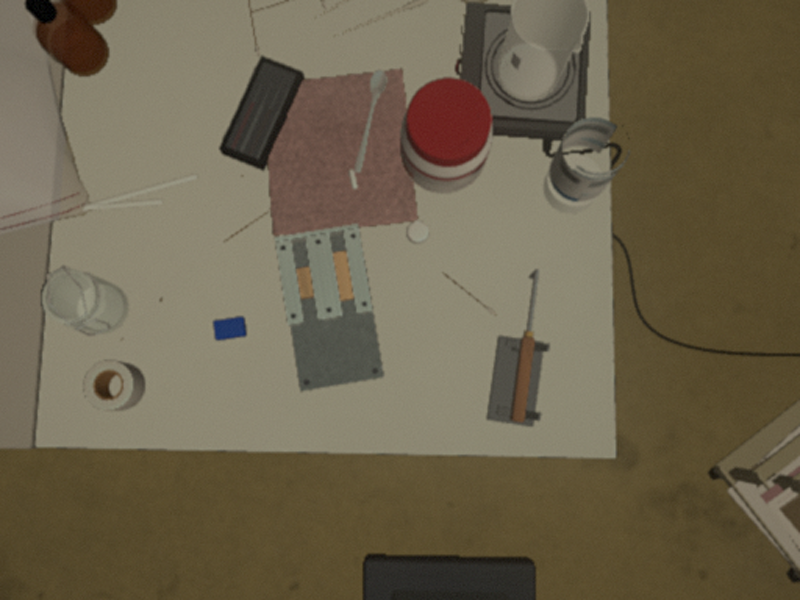

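View pics/scene0.png

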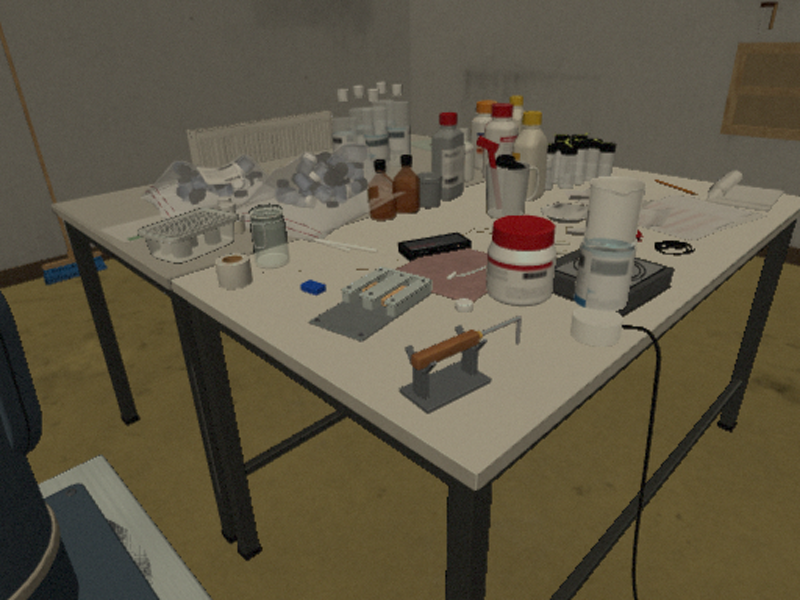

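```bash
python3 - <<'E'
import cv2,numpy as np,pickle
d=pickle.load(open("v0.pkl","rb"))
t=d["top"]["img"];s=d["scene"]["img"]
b=lambda i:cv2.convertScaleAbs(cv2.resize(i,None,fx=5,fy=5,interpolation=cv2.INTER_CUBIC),alpha=1.3)
cv2.imwrite("pics/t1.png",np.hstack([b(t[138:258,172:252]),b(t[165:285,300:380])]))
cv2.imwrite("pics/s1.png",b(s[160:265,190:350]))
E
```

```text
(no output)
```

View pics/t1.png

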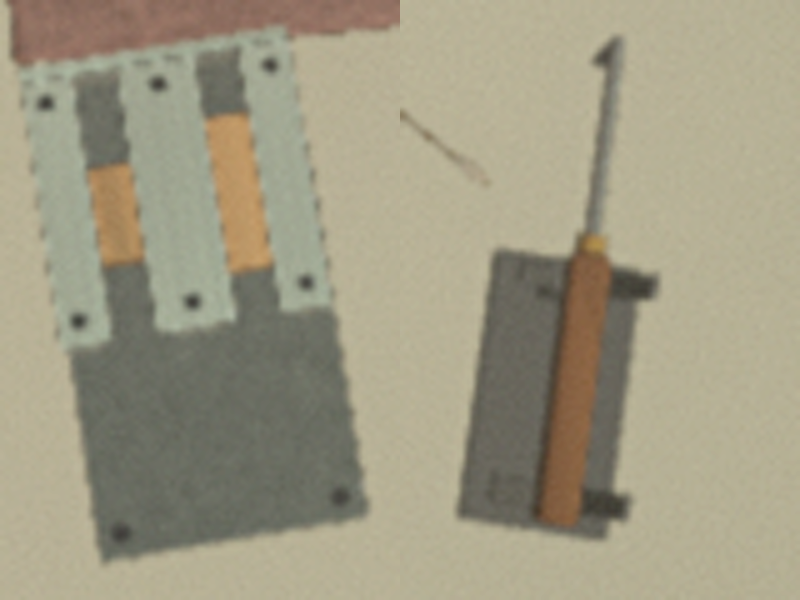

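View pics/s1.png

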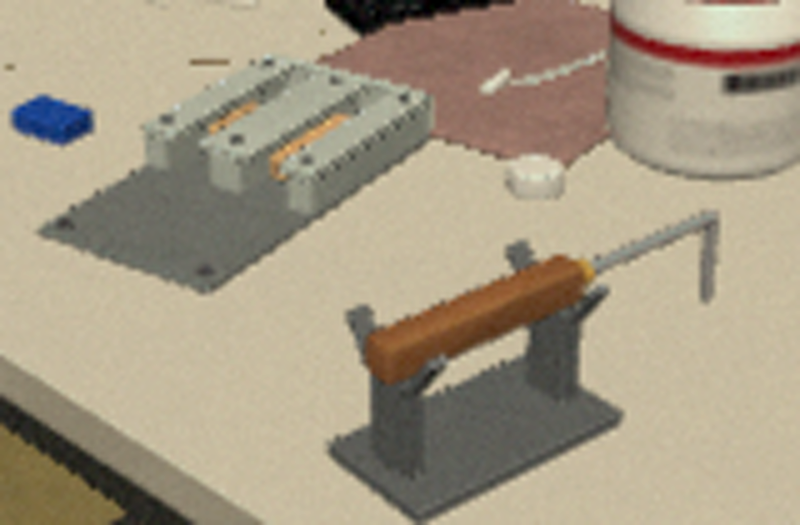

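```bash
cat > h.py <<'E'
import numpy as np
from scipy.optimize import least_squares
def proj(v,P):
    P=np.atleast_2d(P);E=v["extrinsics"];c=P@E[:3,:3].T+E[:3,3]
    q=(c*[1,-1,-1])@v["mtx"].T
    return q[:,:2]/q[:,2:]
def place(p,L):  # p=x,y,z,yaw
    c,s=np.cos(p[3]),np.sin(p[3]);L=np.atleast_2d(L)
    return np.c_[p[0]+c*L[:,0]-s*L[:,1],p[1]+s*L[:,0]+c*L[:,1],p[2]+L[:,2]]
def fit(views,obs,p0):  # obs: (view,local,pix)
    f=lambda p:np.concatenate([(proj(views[n],place(p,l))[0]-u) for n,l,u in obs])
    r=least_squares(f,p0,loss="soft_l1");return r.x,np.round(r.fun.reshape(-1,2),1)
def onz(v,u,z):
    E=v["extrinsics"];R=E[:3,:3];C=-R.T@E[:3,3]
    d=R.T@(np.linalg.inv(v["mtx"])@[u[0],u[1],1]*[1,-1,-1]);return C+d*(z-C[2])/d[2]
E
python3 - <<'E'
from h import *;import pickle
d=pickle.load(open("v0.pkl","rb"))
o=.4
a=lambda u,v:np.array([172+u/5-o,138+v/5-o]);b=lambda u,v:np.array([300+(u-400)/5-o,165+v/5-o]);s=lambda u,v:np.array([190+u/5-o,160+v/5-o])
J=[("top",(66,55,29),a(20,68)),("top",(66,-55,29),a(288,30)),("top",(-50,55,29),a(64,348)),("top",(-50,-55,29),a(330,305)),("top",(-135,55,5),a(103,562)),("top",(-135,-55,5),a(367,515)),
("scene",(-135,55,5),s(38,232)),("scene",(-135,-55,5),s(207,292)),("scene",(-50,55,29),s(146,130)),("scene",(-50,-55,29),s(290,182)),("scene",(66,-55,29),s(434,97)),("scene",(66,55,29),s(264,56))]
j,r=fit(d,J,[650,50,0,0]);print("jig",j.round(3),r.tolist())
P=[("top",(-52,8,9),b(540,520)),("top",(-52,-8,9),b(577,525)),("top",(52,8,9),b(572,250)),("top",(52,-8,9),b(608,255)),("top",(138,0,0),b(615,36)),("top",(135,0,-43),b(600,60)),
("scene",(138,0,3),s(714,211)),("scene",(135,0,-43),s(706,300)),("scene",(-52,8,9),s(367,343)),("scene",(-52,-8,-9),s(390,383)),("scene",(52,8,9),s(550,257))]
p,r=fit(d,P,[550,-200,60,0]);print("pick",p.round(3),r.tolist())
for n in d:
  R=d[n]["extrinsics"];print(n,(-R[:3,:3].T@R[:3,3]).round())
c,sn=np.cos(j[3]),np.sin(j[3])
for n,u in dict(sb=(110,166),sf=(122,265),lb=(228,116),lf=(250,270)).items():
  w=onz(d["top"],a(*u),19);q=w-j[:3];print(n,w.round(1),(c*q[0]+sn*q[1]).round(1),(-sn*q[0]+c*q[1]).round(1))
E
```

```text
jig [ 6.41557e+02  2.06955e+02 -4.81900e+00  1.80000e-01] [[-0.0, 0.5], [-0.3, -0.6], [-0.6, 0.4], [0.4, 0.1], [-0.7, 0.0], [0.0, 0.6], [0.1, 0.1], [0.3, 0.1], [-0.4, -0.2], [4.2, -0.5], [-0.1, 0.3], [1.8, 0.2]]
pick [517.21  -42.241  57.117 571.639] [[-0.8, 0.1], [0.3, 0.4], [-0.3, -0.4], [0.9, -0.2], [0.0, -0.0], [-0.9, 0.5], [0.3, -0.0], [-0.5, 0.6], [-0.4, -1.2], [0.3, 2.2], [2.3, -0.8]]
scene [  45. -447.  438.]
top [475. 106. 996.]
wrist [ 340. -587.  374.]
sb [658.7 235.6  19. ] 22.0 25.1
sf [618.1 229.4  19. ] -19.1 26.3
lb [680.2 188.1  19. ] 34.6 -25.5
lf [616.8 177.5  19. ] -29.6 -24.6
```

Request:
apply_moves([
  [[26.7,-24.9,1.5],[0,0,0],1],
  [[26.7,-24.9,1.5],[0,0,0],1],
  [[26.7,-24.9,1.5],[0,0,0],1],
  [[26.7,-24.9,1.5],[0,0,0],1],
  [[26.7,-24.9,1.5],[0,0,0],1],
  [[26.7,-24.9,1.5],[0,0,0],1],
  [[26.7,-24.9,1.5],[0,0,0],1],
  [[26.7,-24.9,1.5],[0,0,0],1],
  [[26.7,-24.9,1.5],[0,0,0],1],
  [[26.7,-24.9,1.5],[0,0,0],1],
  [[26.7,-24.9,1.5],[0,0,0],1],
  [[26.7,-24.9,1.5],[0,0,0],1],
  [[26.7,-24.9,1.5],[0,0,0],1],
  [[26.7,-24.9,1.5],[0,0,0],1],
  [[26.7,-24.9,1.5],[0,0,0],1],
  [[26.7,-24.9,1.5],[0,0,0],1],
  [[26.7,-24.9,1.5],[0,0,6.4],1],
  [[0,0,0],[0,0,6.4],1],
  [[0,0,0],[0,0,6.4],1],
  [[0,0,0],[0,0,6.3],1],
], grip_force=60)

```text
time_s: 1.82
eef_pos: [517.2, -42.9, 205.5]
eef_rot: [-3.142, 0.001, -0.027]
wrist_force: [0.3, -0.4, -0.5]
finger_gap: 0.998
grip_force: 0.0
```

Request:
apply_moves([
  [[0,0,0],[0,0,6.2],1],
  [[0,0,0],[0,0,0],1],
  [[0,0,0],[0,0,0],1],
])

```text
time_s: 2.07
eef_pos: [517.1, -43.7, 205.7]
eef_rot: [3.141, 0.0, -0.128]
wrist_force: [-0.1, 0.3, 0.4]
finger_gap: 0.999
grip_force: 0.0
```

```bash
python3 - <<'E'
from bench import robot
import cv2,pickle
r=robot.get_image("wrist");pickle.dump(r,open("v1.pkl","wb"))
cv2.imwrite("pics/w1.png",cv2.convertScaleAbs(cv2.resize(r["img"],(800,600),interpolation=cv2.INTER_CUBIC),alpha=1.3))
s=robot.read_state();print(s["eef_pos"],s["eef_rot"],s["joints"].round(2),s["time_s"])
E
```

```text
[517.09375695 -43.70782402 205.7114342 ] [ 3.14148039e+00  2.23490248e-04 -1.27408869e-01] [-0.03  0.37  0.04  1.88 -0.02  0.89 -1.69] 2.1167
```

View pics/w1.png

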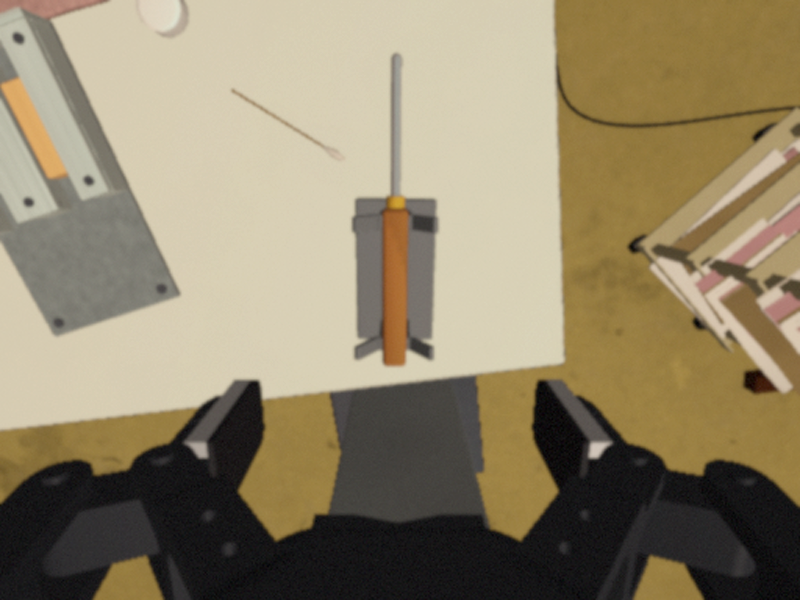

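```bash
python3 - <<'E'
from h import *;import pickle
d=pickle.load(open("v0.pkl","rb"));d["w"]=pickle.load(open("v1.pkl","rb"))
o=.4
b=lambda u,v:np.array([300+(u-400)/5-o,165+v/5-o]);s=lambda u,v:np.array([190+u/5-o,160+v/5-o]);w=lambda u,v:np.array([u*.64-.2,v*.64-.2])
W=[("w",(-52,8,9),w(383,364)),("w",(-52,-8,9),w(407,364)),("w",(52,8,9),w(384,208)),("w",(52,-8,9),w(409,208)),("w",(138,0,0),w(397,54))]
T=[("top",(-52,8,9),b(540,520)),("top",(-52,-8,9),b(577,525)),("top",(52,8,9),b(572,250)),("top",(52,-8,9),b(608,255)),("top",(138,0,0),b(615,36)),]
S=[("scene",(138,0,3),s(714,211)),("scene",(135,0,-43),s(706,300)),("scene",(-52,8,9),s(367,343))]
for n,O in dict(w=W,wt=W+T,all=W+T+S,ts=T+S).items():
  p,r=fit(d,O,[517,-42,60,-.13]);print(n,p.round(3),r.tolist())
for z in(5,29):
  pass
print("plate R",onz(d["w"],w(180,295),5).round(1),"L",onz(d["w"],w(55,335),5).round(1),"blockFR bottom",onz(d["w"],w(128,190),29).round(1))
from numpy import cos,sin
for jz in (641.557,206.955,0,.18),: print(place(jz,[(-135,-55,5),(-135,55,5),(-50,-55,29)]).round(1))
print("handle @z60 wrist", onz(d["w"],w(396,286),69).round(1))
E
```

```text
w [ 5.15416e+02 -4.21000e+01  5.52950e+01 -1.36000e-01] [[0.2, 0.2], [-0.0, 0.3], [-0.6, -0.5], [0.2, -0.4], [0.2, 0.5]]
wt [ 5.15838e+02 -4.21760e+01  5.60320e+01 -1.35000e-01] [[0.3, 0.1], [0.1, 0.2], [-0.6, -0.9], [0.1, -0.8], [-0.0, -0.3], [-1.0, 0.8], [0.0, 1.1], [-0.3, 0.4], [0.9, 0.6], [0.2, 0.8]]
all [ 5.15979e+02 -4.22700e+01  5.66070e+01 -1.34000e-01] [[0.4, 0.2], [0.2, 0.2], [-0.6, -1.0], [0.2, -0.9], [-0.1, -0.6], [-0.9, 0.8], [0.2, 1.0], [-0.2, 0.3], [0.9, 0.5], [0.2, 0.7], [0.1, 0.4], [-0.7, 1.1], [-0.9, -0.8]]
ts [ 5.17341e+02 -4.26790e+01  5.62790e+01 -1.25000e-01] [[-0.5, 0.1], [0.6, 0.3], [-0.3, -0.4], [0.9, -0.2], [-0.3, -0.1], [0.2, 0.2], [-0.6, 0.8], [-0.1, -0.7]]
plate R [518.  127.7   5. ] L [498.5 235.6   5. ] blockFR bottom [599.4 131.1  29. ]
[[518.6 128.7   5. ]
 [498.9 236.9   5. ]
 [602.2 143.9  29. ]]
handle @z60 wrist [518.9 -42.8  69. ]
```

Request:
apply_moves([
  [[-0.5,-1.4,27],[0,0,0.4],1],
  [[0,0,27],[0,0,0],1],
  [[0,0,27],[0,0,0],1],
  [[0,0,27],[0,0,0],1],
  [[0,0,27],[0,0,0],1],
  [[0,0,22],[0,0,0],1],
  [[0,0,5],[0,0,0],1],
  [[0,0,0],[0,0,0],1],
  [[0,0,0],[0,0,0],0],
])

```text
time_s: 2.87
eef_pos: [517.2, -42.5, 44.4]
eef_rot: [-3.141, -0.0, -0.137]
wrist_force: [0.8, -0.0, 0.4]
finger_gap: 0.883
grip_force: 0.0
```

Request:
apply_moves([
  [[0,0,0],[0,0,0],-0.4],
  [[0,0,0],[0,0,0],-0.4],
  [[0,0,0],[0,0,0],-1],
  [[0,0,0],[0,0,0],-1],
  [[0,0,0],[0,0,0],-1],
  [[0,0,0],[0,0,0],-1],
  [[0,0,0],[0,0,0],-1],
  [[0,0,0],[0,0,0],-1],
], grip_force=60)

```text
time_s: 3.53
eef_pos: [517.2, -42.3, 44.5]
eef_rot: [-3.141, -0.001, -0.138]
wrist_force: [-1.1, 0.1, 8.3]
finger_gap: 0.176
grip_force: 58.5
```

Request:
apply_moves([
  [[0,0,-6],[0,0,0],-1],
  [[0,0,-14],[0,0,0],-1],
  [[0,0,-25],[0,0,0],-1],
  [[0,0,-20],[0,0,0],-1],
  [[-0.3,-10,-6],[0,0,0],-1],
  [[-0.7,-22,0],[0,0,0],-1],
  [[-0.8,-30,0],[0,0,0],-1],
  [[-0.9,-30,0],[0,0,0],-1],
  [[-0.9,-30,0],[0,0,0],-1],
  [[-0.9,-30,0],[0,0,0],-1],
  [[-0.9,-30,0],[0,0,0],-1],
  [[-0.8,-30,0],[0,0,0],-1],
  [[-0.7,-25,0],[0,0,0],-1],
  [[-0.4,-15,0],[0,0,0],-1],
  [[0,-6.5,0],[0,0,-2.2],-1],
  [[0,0,0],[0,0,-5],-1],
  [[0,0,0],[0,0,-5],-1],
  [[0,0,0],[0,0,-4],-1],
  [[0,0,0],[0,0,-2],-1],
  [[0,0,0],[0,0,0],-1],
])

```text
time_s: 5.2
eef_pos: [545.3, 212.8, 114.7]
eef_rot: [3.141, 0.001, 0.181]
wrist_force: [-0.3, -0.5, -0.3]
finger_gap: 0.171
grip_force: 58.6
```

```bash
python3 - <<'E'
from bench import robot
import cv2,pickle,numpy as np
r=robot.get_image("wrist");t=robot.get_image("top");pickle.dump((r,t),open("v2.pkl","wb"))
cv2.imwrite("pics/w2.png",cv2.convertScaleAbs(cv2.resize(r["img"],(800,600),interpolation=cv2.INTER_CUBIC),alpha=1.3))
s=robot.read_state();print(s["eef_pos"],s["eef_rot"],s["time_s"])
E
```

```text
[545.33256279 213.33934174 114.72912356] [3.14101459e+00 4.58443546e-04 1.77317839e-01] 5.3
```

View pics/w2.png

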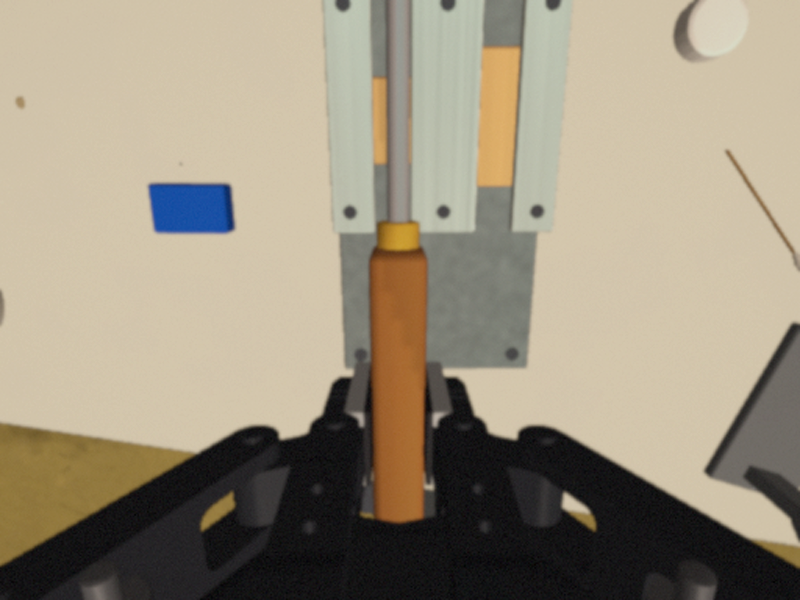

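```bash
python3 - <<'E'
from h import *;import pickle
r,t=pickle.load(open("v2.pkl","rb"));d={"w":r}
w=lambda u,v:np.array([u*.64-.2,v*.64-.2])
J=[("w",(-135,55,5),w(346,367)),("w",(-135,-55,5),w(527,367)),("w",(-50,55,29),w(334,233)),("w",(-50,-55,29),w(553,231)),("w",(-50,-16,29),w(476,231)),("w",(-50,-34,29),w(513,231)),("w",(-50,34,29),w(375,232))]
f=lambda p:np.concatenate([proj(r,place([p[0],p[1],0,p[2]],l))[0]-u for _,l,u in J])
q=least_squares(f,[641,207,.18]);print(q.x.round(3),q.fun.reshape(-1,2).round(1).tolist());j=[*q.x[:2],0,q.x[2]]
c,s=np.cos(j[3]),np.sin(j[3])
def loc(P):
  P=np.array(P)[:2]-j[:2];return np.array([c*P[0]+s*P[1],-s*P[0]+c*P[1]]).round(1)
print("short",loc(onz(r,w(380,78),19)),loc(onz(r,w(380,163),19)),"long",loc(onz(r,w(500,46),19)),loc(onz(r,w(497,186),19)))
za=130.2
for u in((398,245),(398,520)):print("handle",loc(onz(r,w(*u),za+9)))
for u in((398,220),(399,5)):print("shank",loc(onz(r,w(*u),za+3)))
print("tcp",loc([545.3,213.3]), j)
E
```

```text
[6.40103e+02 2.07072e+02 1.85000e-01] [[-0.4, 1.2], [0.6, 0.6], [-0.2, -0.8], [0.5, -0.2], [-0.2, 0.0], [-0.8, -0.1], [0.5, -0.3]]
short [21.7 31.1] [-17.1  31.7] long [ 35.  -25.4] [-28.5 -27.5]
handle [-40.3  22.9]
handle [-126.8   23.3]
shank [-34.4  22.9]
shank [16.4 22.4]
tcp [-92.   23.6] [np.float64(640.1030868573835), np.float64(207.07230845586125), 0, np.float64(0.18522125527125582)]
```

Request:
apply_moves([
  [[0,-2,0],[0,0,-0.3],-1],
  [[0,0,10],[0,0,0],-1],
  [[0,0,20],[0,0,0],-1],
  [[0,0,16],[0,0,0],-1],
  [[0,0,6],[0,0,0],-1],
  [[0,0,4],[0,0,0],-1],
  [[0,0,4],[0,0,0],-1],
  [[0,0,4],[0,0,0],-1],
  [[0,0,4],[0,0,0],-1],
  [[0,0,3],[0,0,0],-1],
  [[0,0,2.5],[0,0,0],-1],
  [[0,0,2],[0,0,0],-1],
  [[0,0,1.5],[0,0,0],-1],
  [[0,0,0],[0,0,0],-1],
])

```text
time_s: 6.47
eef_pos: [544.8, 216.6, 37.6]
eef_rot: [3.142, 0.0, 0.184]
wrist_force: [-0.3, -0.0, -0.5]
finger_gap: 0.173
grip_force: 58.6
```

```bash
python3 - <<'E'
from bench import robot
import cv2,pickle,numpy as np
r=robot.get_image("wrist");t=robot.get_image("top");s=robot.get_image("scene");pickle.dump((r,t,s),open("v3.pkl","wb"))
b=lambda i,f:cv2.convertScaleAbs(cv2.resize(i,None,fx=f,fy=f,interpolation=cv2.INTER_CUBIC),alpha=1.3)
A=b(t["img"][138:258,165:265],4);B=b(s["img"][150:270,190:290],4)
cv2.imwrite("pics/m3.png",np.hstack([A,B]))
s=robot.read_state();print(s["eef_pos"],s["eef_rot"],s["wrist_force"],s["time_s"])
E
```

```text
[545.05052137 216.66322789  37.95073383] [-3.14151563e+00 -2.37756814e-04  1.84396508e-01] [-0.82962374 -0.69079578 -0.45843283] 6.6167
```

View pics/m3.png

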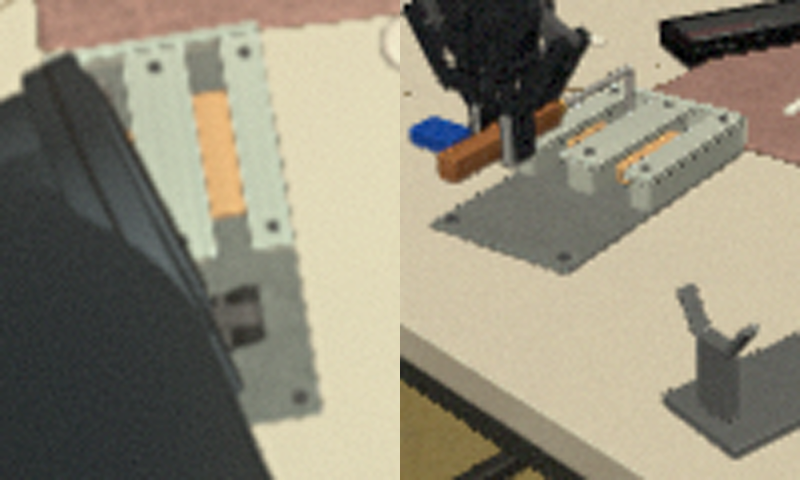

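Request:
apply_moves([
  [[-2,1,0],[0,0,0],-1],
  [[-5,0,0],[0,0,0],-1],
  [[-5,0,0],[0,0,0],-1],
  [[-3,0,0],[0,0,0],-1],
  [[-3,0,0],[0,0,0],-1],
  [[-3,0,0],[0,0,0],-1],
  [[-3,0,0],[0,0,0],-1],
  [[-4,0,0],[0,0,0],-1],
  [[-5,0,0],[0,0,0],-1],
  [[-6,0,0],[0,0,0],-1],
  [[-6,0,0],[0,0,0],-1],
  [[-6,0,0],[0,0,0],-1],
])

```text
time_s: 7.62
eef_pos: [494.3, 206.2, 37.8]
eef_rot: [-3.142, 0.0, 0.184]
wrist_force: [0.7, -0.2, -0.1]
finger_gap: 0.173
grip_force: 58.7
```

Request:
apply_moves([
  [[-6,0,0],[0,0,0],-1],
  [[-6,0,0],[0,0,0],-1],
  [[-6,0,0],[0,0,0],-1],
  [[-6,0,0],[0,0,0],-1],
  [[-6,0,0],[0,0,0],-1],
  [[-6,0,0],[0,0,0],-1],
  [[-6,0,0],[0,0,0],-1],
  [[-5,0,0],[0,0,0],-1],
  [[-3,0,0],[0,0,0],-1],
  [[-1,0,0],[0,0,0],-1],
  [[0,0,0],[0,0,0],-1],
])

```text
time_s: 8.53
eef_pos: [444.7, 197.0, 37.8]
eef_rot: [-3.142, 0.0, 0.185]
wrist_force: [-0.1, -0.3, -0.6]
finger_gap: 0.179
grip_force: 58.7
```

```bash
python3 - <<'E'
from bench import robot
import cv2,pickle,numpy as np
r=robot.get_image("wrist");s=robot.get_image("scene");pickle.dump((r,s),open("v4.pkl","wb"))
b=lambda i,f:cv2.convertScaleAbs(cv2.resize(i,None,fx=f,fy=f,interpolation=cv2.INTER_CUBIC),alpha=1.3)
cv2.imwrite("pics/m4.png",np.hstack([b(r["img"][0:240,160:360],2),b(s["img"][150:270,190:290],4)]))
s=robot.read_state();print(s["eef_pos"],s["eef_rot"],s["wrist_force"],s["time_s"])
E
```

```text
[445.09331533 197.00857263  37.81531325] [-3.14155156e+00 -2.18965297e-04  1.84390300e-01] [ 0.34877552 -0.12955018 -1.52692443] 8.6333
```

View pics/m4.png

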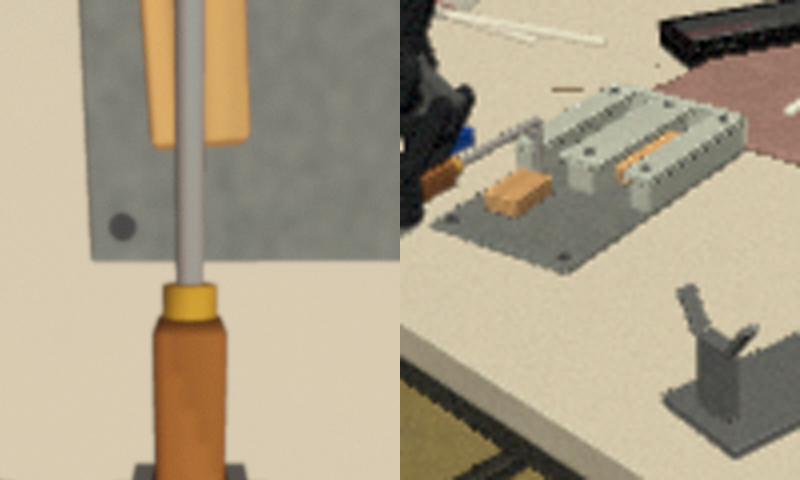

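Request:
apply_moves([
  [[2,0,0],[0,0,0],-1],
  [[0,0,-4],[0,0,0],-1],
  [[0,0,-10],[0,0,0],-1],
  [[0,0,-20],[0,0,0],-1],
  [[0,0,-25],[0,0,0],-1],
  [[0,0,-18],[0,0,0],-1],
  [[0,0,-5],[0,0,3],-1],
  [[0,0,0],[0,0,5],-1],
  [[0,0,0],[0,0,5],-1],
  [[0,0,0],[0,0,4],-1],
  [[0,0,0],[0,0,1.5],-1],
])

```text
time_s: 9.55
eef_pos: [446.9, 197.4, 120.2]
eef_rot: [-3.141, -0.0, -0.142]
wrist_force: [-0.0, 0.1, -1.2]
finger_gap: 0.175
grip_force: 58.7
```

Request:
apply_moves([
  [[4,8,0],[0,0,0],-1],
  [[9,20,0],[0,0,0],-1],
  [[12,27,0],[0,0,0],-1],
  [[12,27,0],[0,0,0],-1],
  [[13,28,0],[0,0,0],-1],
  [[13,28,0],[0,0,0],-1],
  [[12,27,0],[0,0,0],-1],
  [[11,26,0],[0,0,0],-1],
  [[9,20,0],[0,0,0],-1],
  [[5,11,0],[0,0,0],-1],
  [[2,5,0],[0,0,0],-1],
  [[0,0,0],[0,0,0],-1],
  [[0,0,0],[0,0,0],-1],
  [[0,0,0],[0,0,0],-1],
])

```text
time_s: 10.72
eef_pos: [516.2, -39.9, 119.8]
eef_rot: [-3.141, 0.001, -0.136]
wrist_force: [-0.8, 0.6, -0.3]
finger_gap: 0.175
grip_force: 58.7
```

Request:
apply_moves([
  [[1.3,2.2,0],[0,0,0],-1],
  [[0,0,6],[0,0,0],-1],
  [[0,0,16],[0,0,0],-1],
  [[0,0,18],[0,0,0],-1],
  [[0,0,12],[0,0,0],-1],
  [[0,0,6],[0,0,0],-1],
  [[0,0,4],[0,0,0],-1],
  [[0,0,4],[0,0,0],-1],
  [[0,0,3],[0,0,0],-1],
  [[0,0,2],[0,0,0],-1],
  [[0,0,2],[0,0,0],-1],
  [[0,0,1],[0,0,0],-1],
  [[0,0,0.8],[0,0,0],-1],
  [[0,0,0],[0,0,0],-1],
  [[0,0,0],[0,0,0],-1],
])

```text
time_s: 11.97
eef_pos: [517.6, -43.9, 45.1]
eef_rot: [-3.142, -0.0, -0.138]
wrist_force: [-0.4, 0.3, -0.9]
finger_gap: 0.174
grip_force: 58.7
```

Request:
apply_moves([
  [[0,-0.8,0],[0,0,0],-1],
  [[0,0,0],[0,0,0],-1],
])

```text
time_s: 12.13
eef_pos: [517.7, -43.0, 45.1]
eef_rot: [-3.141, -0.0, -0.138]
wrist_force: [-0.9, 0.4, -0.6]
finger_gap: 0.171
grip_force: 58.7
```

Request:
apply_moves([
  [[0,0,0.4],[0,0,0],-1],
  [[0,0,0],[0,0,0],-1],
])

```text
time_s: 12.3
eef_pos: [517.7, -43.1, 44.6]
eef_rot: [-3.142, -0.0, -0.138]
wrist_force: [0.0, 0.5, -0.2]
finger_gap: 0.172
grip_force: 58.7
```

Small final nudge, then open gently.

Request:
apply_moves([
  [[-0.3,-0.6,0.2],[0,0,0],-1],
  [[0,0,0],[0,0,0],-1],
  [[0,0,0],[0,0,0],-0.5],
  [[0,0,0],[0,0,0],-0.3],
  [[0,0,0],[0,0,0],0],
  [[0,0,0],[0,0,0],0.3],
  [[0,0,0],[0,0,0],0.6],
  [[0,0,0],[0,0,0],1],
  [[0,0,0],[0,0,0],1],
  [[0,0,0],[0,0,0],1],
  [[0,0,0],[0,0,0],1],
])

```text
time_s: 13.22
eef_pos: [517.4, -42.5, 44.4]
eef_rot: [-3.142, 0.0, -0.138]
wrist_force: [-0.4, 0.3, 0.2]
finger_gap: 1.003
grip_force: 0.0
```

Request:
apply_moves([
  [[0,0,-8],[0,0,0],1],
  [[0,0,-20],[0,0,0],1],
  [[0,0,-30],[0,0,0],1],
  [[0,0,-35],[0,0,0],1],
  [[0,0,-35],[0,0,0],1],
  [[0,0,-22],[0,0,0],1],
  [[0,0,-11],[0,0,0],1],
  [[0,0,0],[0,0,0],1],
  [[0,0,0],[0,0,0],1],
])

```text
time_s: 13.97
eef_pos: [517.4, -42.5, 206.1]
eef_rot: [-3.141, -0.001, -0.138]
wrist_force: [-0.3, -0.4, 0.0]
finger_gap: 0.999
grip_force: 0.0
```

```bash
python3 - <<'E'
from bench import robot
import cv2,pickle,numpy as np
r=robot.get_image("wrist");s=robot.get_image("scene")
b=lambda i,f:cv2.convertScaleAbs(cv2.resize(i,None,fx=f,fy=f,interpolation=cv2.INTER_CUBIC),alpha=1.3)
cv2.imwrite("pics/m5.png",np.hstack([b(r["img"][0:250,0:320],1.25)[:312],b(s["img"][155:280,190:350],2.5)[:312]]))
E
```

```text
(no output)
```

View pics/m5.png

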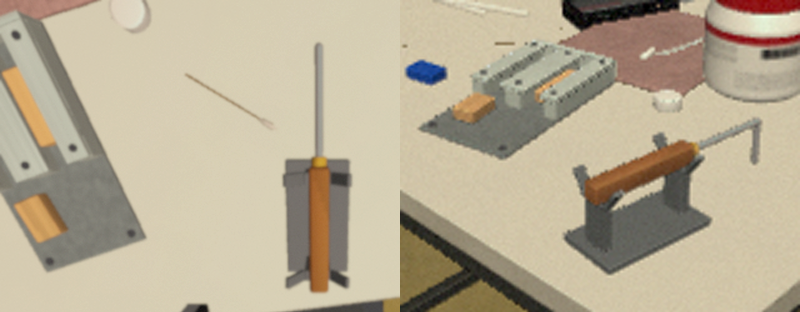

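The picture shows the short key lying whole on the bare plate in front of the block, at left crop pixel (40,218). The long key is still in its groove, and the pick is level in both cradles as before.

```bash
python3 -c "
from bench import robot
print(robot.close_job())"
```

```text
the job is handed in; nothing more can be done
None
```

The short key was dragged out with the pick and lies wholly in front of the block, the long key was left alone, the pick is back on its rest, and the job was handed in at about 14 s.

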